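Shut the balance's draught shield and record the pellet's weight

ROBOT

A 6-joint arm with a two-finger parallel gripper is mounted at the origin on a cart in front of the work surface, level with it; the furniture and walls round the work are solid. World frame = base frame: x ahead of the robot, y to its left, z up, the work surface at z = 0. Lengths are in m, angles in rad, forces in N, time in s.
With the tool pointing down it reaches from about 0.25 to 0.725 m from the base axis. Payload 4 kg.
Tool frame: the origin (TCP) lies midway between the tips of the shut fingers; the grasp point (between the pads) lies 19 mm behind it; z points along the fingers, y is the line along which they close (so a half turn about z gives the same grasp; the last joint's range is limited). The gripper opens to 85 mm and grips with 20 to 120 N. Pads are 22 mm wide; open, the fingers measure 114 mm over their backs; the gripper's body (76 mm by 85 mm) begins 54 mm behind the grasp point. The pads swing forward as they close: fully open they stand 13 mm farther back than shut.
Start: joints at [1.307, 0.241, 0.005, 1.335, 0, 1.571], TCP at [0.13, 0.483, 0.231] pointing down, gripper open.
Joint ranges: [-2.72, 2.72], [-1.05, 1.87], [-1.09, 1.28], [-1.99, 2.15], [-1.42, 1.44], [-3.14, 3.14]. Speed limits (rad/s): [2.79, 2.79, 3.14, 3.14, 3.14, 3.14].

INTERFACE

Orientations are given as a unit quaternion [x, y, z, w].
In Python, from bench import telemetry, viewer, job gives the robot as it stands.
- The arm moves only by the tool drive_tool, never from a script. Its argument "deltas" is a list of rows, each an object with "linear": the shift along the tool's x, y, z in cm, a list of three; "roll": the turn about the tool's z in degrees; "jaw": the finger opening in cm, from 0 to 8.54. In form: [{"linear": [tx, ty, tz], "roll": roll, "jaw": jaw}, ...]. A call has 1 to 8 rows; each row shifts and turns the commanded pose from where the row before left it, along the tool's axes as they then stand; what a row does not reach is not made up. A row lasts 1/8 s, in which the tool goes at most 62.5 mm and 10.7 degrees, less where a joint would pass 70% of its speed; a pose out of reach is approached as far as the arm can. A call with a gripper value outside its range is refused whole. The fingers move at their own pace and stop on an object; "force" is the grip in N (left out, the last holds). Time passes only in rows, so rows that do not move let the fingers close. It gives the time, the measured TCP pose, the force, the opening and the grip force at its end, in the units of the state.
- telemetry.read_state(): the state, without advancing time (a new reading comes with each control period).
- viewer.snapshot(name): name is "scene" or "top" or "wrist"; returns the picture (420x560x3 uint8, red, green, blue); there is no depth.
- viewer.camera_info(name): a dict with "fx", "fy", "cx", "cy" (pixels), "D" ([k1, k2, p1, p2, k3] as OpenCV has them; the pictures are not rectified), "R" (3x3) and "t" (3): a world point X has camera coordinates R X + t; the wrist camera has in their place "tool_from_camera" (4x4, takes a point from camera to tool coordinates, whose origin is the TCP and whose axes are the flange's). Camera axes: x right, y down, z forward; pixel columns grow to the right and rows downward; lengths in m; the calibration is good to about 2 mm. A picture is of the moment at which its call begins: read the wrist's pose just before it. camera_info takes no time and is no camera call.
- job.hand_in(): hands the job in; it is judged then, once.
The state is a dict: "time_s": time; "joint_pos": joint angles; "qvel": joint speeds; "effort": joint torques, N m; "tool_pos": TCP position; "orientation": TCP orientation; "wrist_force": force on the tool from outside, world axes, zero at the start; "moment": the same for the moment, N m; "finger_gap": finger opening in m; "finger_force": force on a finger pad.
Only numpy, scipy, OpenCV 4.12 (cv2) and the standard library are available. Lean on these libraries where they do the work, as an engineer would, in place of code of your own. Each camera call takes 0.05 s, during which the arm holds its last target. There are 200 camera calls.

TASK

The pellet on the balance's pan is waiting to be weighed, but the glass draught shield has been left open. With the fingertips, gently push its right-hand door and its top cover fully shut by their blue grips, in either order; then press the wide green key on the terminal all the way down and let it go, so that the weight is recorded. Do not press the green key before both are shut, do not press the red power key, and leave the pellet untouched, and do not shift the balance or anything that stands around.

Things in the scene. Friction and masses are not known exactly. Their poses are not given: they have to be found in the camera images.
- balance: white laboratory balance, 5 kg, loose on rubber feet; slides if pushed sideways with over about 27 N. Origin on the worktop under its middle; x to its back, y to its left. Base: x -124 to 112, y -98 to 98, z to 58 mm; on it in front the glass chamber (x -112 to 30, y -97 to 97, z to 182 mm), behind that a white housing (x 30 to 110, z to 176 mm). The left door is shut and fixed
- side_door (a joint): right-hand glass door in a dark frame, 140 mm long, 112 mm high, sliding along the balance's x on its right side; 0 = fully shut (at its front stop), positive = metres slid back (+x), at most 0.085. It needs about 2 to 3 N and stays where it is left
- side_grip (a point): centre of the side door's blue grip, an upright block 14 mm (balance x) by 26 mm (y, standing out from the pane) by 44 mm high; moves with the door. Shut, it is at x -40, y -109, z 148 mm of the balance. The pane's outer face is 13 mm to its left (+y). Push the grip's back (+x) face towards the balance's front to shut the door
- top_cover (a joint): glass top cover in a dark frame, 148 by 176 mm, sliding along the balance's x on top of the chamber; 0 = fully shut (at its front stop), positive = metres slid back (+x), at most 0.085. It needs about 2 to 3 N and stays where it is left
- cover_grip (a point): centre of the cover's blue grip, a bar 14 mm (balance x) by 70 mm (y) standing on the pane, from z 188 mm (the pane's upper face) to z 209 mm; this point is at z 198 mm. It moves with the cover; shut, it is at x -38, y 0 mm of the balance. Push its back (+x) face towards the balance's front to shut the cover
- pan (a point): centre of the upper face of the steel weighing pan, 86 mm in diameter, inside the chamber
- pellet: grey flanged sample holder with a pressed pellet, 50 mm in diameter, 13 mm high, loose on the pan; origin at the centre of its underside
- terminal: the balance's keypad terminal, white, 110 by 112 mm, 0.9 kg, loose on the worktop on rubber feet; origin on the worktop under its middle, x to its back, y to its left. Its panel leans 8 degrees towards the front, about 23 mm high in front and 39 mm at the back
- record_key (a joint): the wide green key; 0 = up, 0.004 = fully down. It springs back; 1.2 N starts it and 4 N holds it fully down
- record_top (a point): centre of the green key's upper face, about 33 mm above the worktop; the key is 26 mm (x of the terminal) by 48 mm (y) and stands 6 mm proud of the panel
- power_key (a joint): the round red power key, 19 mm across; 0 = up, 0.004 = fully down; not to be pressed
- power_top (a point): centre of the red power key's upper face, 56 mm to the left (+y of the terminal) of the green key's centre
- next_pellet: another grey sample holder, 50 mm in diameter, 13 mm high, lying on the worktop; origin at the centre of its underside
- jar: white jar with a black cap, 48 mm in diameter, 66 mm high; origin at the centre of its underside
- vial: clear vial with a blue snap cap, 24 mm in diameter, 52 mm high; origin at the centre of its underside
- tweezers: steel tweezers, 122 mm long (along their y), 9 mm high, lying on the worktop; origin at the middle of the underside

How it is judged:
By the outcome, as a careful person would: the job done as asked, in the order asked, and still so for the second after the job is handed in, with the robot touching nothing.
It also fails if it takes over 45 s, if anything falls off the work surface, if the arm or the gripper's body presses on something with over 40 N, if the wrist force passes 120 N, or if a joint passes its speed limit or range.

## Working session

There is one attempt and no reset: what is moved stays moved. The work goes in short steps, Python scripts to look and compute and a tool call to move; the robot and the scene stay as the last step left them, time stands still between calls to the robot, and variables do not carry over. Pictures are saved under pics/ and viewed, at most 10 in all, crops included, and the job is handed in when it is done.

Besides the shell and the picture viewer there is one more tool, called after ">>>" in YAML: its name, and indented under it one key for each argument. drive_tool: Moves the arm, as the interface text tells. Its arguments: {"type":"object","properties":{"deltas":{"type":"array","items":{"type":"object","properties":{"linear":{"type":"array","items":{"type":"number"}},"roll":{"type":"number"},"jaw":{"type":"number"}}}},"force":{"type":"number"}},"required":["deltas"]}

```bash
mkdir -p pics
cat > h.py <<'E'
import numpy as np, cv2
from bench import telemetry, viewer, job
from scipy.spatial.transform import Rotation as Rn
def snap(n,f):
    im=viewer.snapshot(n); cv2.imwrite('pics/'+f,im[:,:,::-1]); return im
def ray(n,px,st=None):
    c=viewer.camera_info(n)
    K=np.array([[c['fx'],0,c['cx']],[0,c['fy'],c['cy']],[0,0,1.]])
    u=cv2.undistortPoints(np.array([[px]],float),K,np.array(c['D'],float))[0,0]
    d=np.array([u[0],u[1],1.])
    if n=='wrist':
        T=np.array(c['tool_from_camera']);R=Rn.from_quat(st['orientation']).as_matrix()
        o=R@T[:3,3]+st['tool_pos'];d=R@T[:3,:3]@d
    else:
        R=np.array(c['R']);o=-R.T@np.array(c['t']);d=R.T@d
    return o,d/np.linalg.norm(d)
def onz(n,px,z,st=None):
    o,d=ray(n,px,st);return o+d*(z-o[2])/d[2]
def cross(a,b):
    (o1,d1),(o2,d2)=a,b
    A=np.stack([d1,-d2],1);s=np.linalg.lstsq(A,o2-o1,rcond=None)[0]
    p,q=o1+s[0]*d1,o2+s[1]*d2
    return (p+q)/2,np.linalg.norm(p-q)
E
python3 - <<'E'
from h import *
s=telemetry.read_state();print(s)
a=snap('scene','s1.png');b=snap('top','t1.png')
for n in('scene','top'):
    o,d=ray(n,(280,210));print(n,o,d)
    im=a if n=='scene' else b
    h=cv2.cvtColor(im,cv2.COLOR_RGB2HSV)
    for nm,lo,hi in(('blue',(95,110,50),(130,255,255)),('green',(40,90,40),(85,255,255)),('red',(0,130,60),(8,255,255)),('red2',(172,130,60),(180,255,255))):
        k,_,stt,c=cv2.connectedComponentsWithStats(cv2.inRange(h,lo,hi))
        for i in range(1,k):
            if stt[i,4]>15:print(n,nm,stt[i],c[i].round(1))
E
```

```text
{'time_s': 0.0, 'joint_pos': array([ 1.30697716e+00,  2.41413977e-01,  3.70557163e-03,  1.33519937e+00,
       -1.29586936e-05,  1.57081188e+00]), 'qvel': array([-0.00054777, -0.00149147,  0.00033856,  0.00029263,  0.00092738,
        0.00151019]), 'effort': array([-2.35372599e-04, -3.72320223e+01,  2.52407384e+01,  1.69824570e-02,
       -2.34033831e-05, -4.58234965e-06]), 'tool_pos': array([0.13022129, 0.48208039, 0.23040534]), 'orientation': array([ 1.31535001e-01,  9.91310965e-01, -1.04740432e-03, -1.32425228e-04]), 'wrist_force': array([ 0.0800001 ,  0.39764522, -0.150754  ]), 'moment': array([0.05173184, 0.03736947, 0.02322368]), 'finger_force': 0.0, 'finger_gap': 0.08549691187507094}
scene [-0.0527337  -0.64456991  0.50431609] [ 0.63798649  0.65607275 -0.40316471]
scene blue [257 151  21  16 192] [267.  158.9]
scene blue [293 185  10  24 208] [297.4 196.5]
scene blue [370 259  15  10 116] [376.8 264.1]
scene green [332 301  28  22 335] [345.4 311.7]
scene red [128  16  12  10 108] [133.3  20.8]
scene red [456 201  18  15 163] [463.9 208.6]
scene red [125 207  24  14 262] [136.4 213.2]
scene red [322 291  11   8  69] [326.8 294.5]
top [ 0.41035754 -0.08826858  0.99668638] [ 0.09702843  0.0520946  -0.99391732]
top blue [504  41  15  10  34] [510.6  47.4]
top blue [513  40  47  11 247] [538.   44.6]
top blue [486  42   8   7  17] [489.4  44.3]
top blue [210 155  33  10 212] [226.1 159.2]
top blue [344 156  11  11  92] [348.8 160.6]
top blue [273 167  12   9 100] [278.8 170.8]
top blue [170 188  11   8  71] [174.8 191. ]
top green [513 114  47  54 876] [532.  138.6]
top green [510 146   5  11  17] [511.7 151.6]
top green [355 210  21  15 214] [364.9 217.1]
top red [373  66  15  15 132] [379.3  72.8]
top red [340 208   7   7  45] [343. 211.]
top red [141 248  22  23 391] [151.4 258.9]
```

View pics/s1.png

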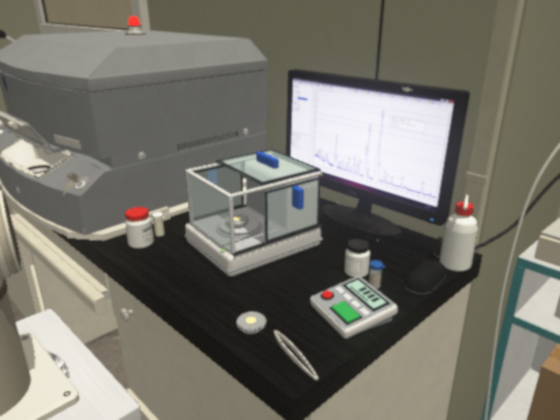

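View pics/t1.png

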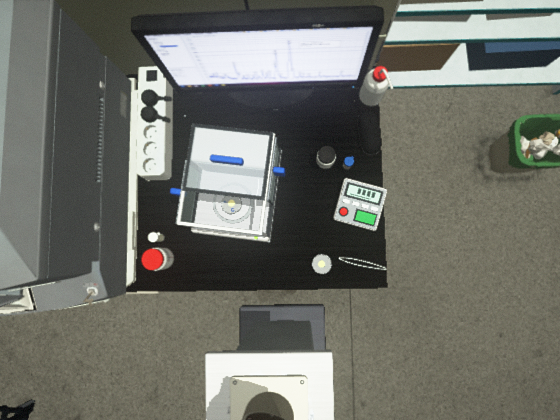

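The scene view shows the balance with its cover grip at (267,159) and side grip at (297,196), and the green key at (345,312). In the top view these are at (226,159), (279,171) and (365,217), with the red key at (343,211). The vial and jar stand right of the balance.

Run:
```python
from h import *
np.set_printoptions(precision=4,suppress=True)
P={}
for n,s,t in(('cover',(267,158.9),(226.1,159.2)),('side',(297.4,196.5),(278.8,170.8)),('green',(345.4,311.7),(364.9,217.1)),('red',(326.8,294.5),(343,211)),('vialcap',(376.8,264.1),(348.8,160.6))):
    P[n],e=cross(ray('scene',s),ray('top',t));print(n,P[n],round(e,4))
im=cv2.imread('pics/t1.png');h=cv2.cvtColor(im,cv2.COLOR_BGR2HSV)
for nm,box,z in(('cover',(200,145,250,175),.209),('side',(265,160,290,182),.170),('left',(165,182,190,200),.170),('green',(350,205,380,230),.033)):
    m=cv2.inRange(h,(40,90,40) if nm=='green' else (95,110,50),(85,255,255) if nm=='green' else (130,255,255))
    x0,y0,x1,y1=box;q=np.zeros_like(m);q[y0:y1,x0:x1]=m[y0:y1,x0:x1]
    r=cv2.minAreaRect(cv2.findNonZero(q));b=cv2.boxPoints(r)
    W=np.array([onz('top',p,z) for p in b]);print(nm,W[:,:2].tolist(),W.mean(0))
d=P['green']-P['red'];print('term yaw',np.degrees(np.arctan2(-d[1],-d[0]))-90,np.linalg.norm(d))
for p in((178,234),(270,241),(320,264),(340,260),(385,268),(326,157)):print(p,onz('top',p,.0))
# wrist cam view
c=viewer.camera_info('wrist');print(c['tool_from_camera'],c['fx'])
im=cv2.imread('pics/t1.png')[110:280,140:400];cv2.imwrite('pics/t1c.png',cv2.resize(im,(780,510),interpolation=cv2.INTER_CUBIC))
```

```text
cover [0.5989 0.0651 0.1985] 0.0011
side [ 0.5807 -0.0428  0.1488] 0.0003
green [ 0.4826 -0.2492  0.0282] 0.001
red [ 0.4988 -0.195   0.0289] 0.0003
vialcap [ 0.6227 -0.2121  0.0468] 0.0012
cover [[0.5940029247224416, 0.09809876497743017], [0.6077416000905191, 0.09661825537267871], [0.5981656693212766, 0.028946626289161156], [0.5845066684367134, 0.030541507717182448]] [0.5961 0.0636 0.209 ]
side [[0.5851029841853559, -0.031387619376121785], [0.5844629407861521, -0.05526311735894496], [0.5668776213863529, -0.05493515573382514], [0.5674992251809277, -0.031113197100779748]] [ 0.576  -0.0432  0.17  ]
left [[0.5447759049353079, 0.19442638261724898], [0.5442067433795411, 0.17230374874483667], [0.5288171956710002, 0.1721542094963337], [0.5293653738398103, 0.19423394235600283]] [0.5368 0.1833 0.17  ]
green [[0.4760042376333555, -0.22082505544084405], [0.5017407016658831, -0.22880876363166927], [0.48779218900764465, -0.27514273186531135], [0.4621515178033226, -0.2670599390433429]] [ 0.4819 -0.248   0.033 ]
term yaw -16.63842036615486 0.05658028623724372
(178, 234) [0.4512 0.2301 0.    ]
(270, 241) [ 0.4284 -0.0089  0.    ]
(320, 264) [ 0.3675 -0.1353  0.    ]
(340, 260) [ 0.3766 -0.1863  0.    ]
(385, 268) [ 0.3542 -0.2991  0.    ]
(326, 157) [ 0.6439 -0.1587  0.    ]
[[ 0.0011 -0.9463 -0.3232  0.0837]
 [ 1.      0.001   0.0006  0.0002]
 [-0.0003 -0.3232  0.9463 -0.1414]
 [ 0.      0.      0.      1.    ]] 353.33784960025
```

View pics/t1c.png

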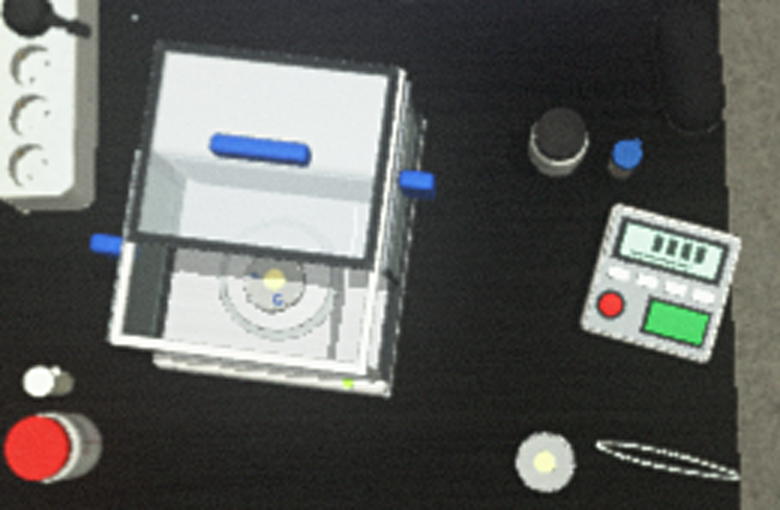

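>>> drive_tool:
  deltas:
    - {"linear": [-3.4, -3.8, -1.75], "roll": 0, "jaw": 0}
    - {"linear": [-3.4, -3.8, -1.75], "roll": 0, "jaw": 0}
    - {"linear": [-3.4, -3.8, -1.75], "roll": 0, "jaw": 0}
    - {"linear": [-3.4, -3.8, -1.75], "roll": 0, "jaw": 0}
    - {"linear": [0, 0, 0], "roll": -7.2, "jaw": 0}
    - {"linear": [-4.2, -3.85, -0.6], "roll": 0, "jaw": 0}
    - {"linear": [-4.2, -3.85, -0.6], "roll": 0, "jaw": 0}
    - {"linear": [-4.2, -3.85, -0.6], "roll": 0, "jaw": 0}
  force: 40

```text
time_s: 1.1
tool_pos: [0.3315, 0.1674, 0.3193]
orientation: [0.068, 0.998, 0.0, 0.0]
wrist_force: [0.1, 2.0, 0.3]
finger_gap: 0.0001
finger_force: 0.0
```

>>> drive_tool:
  deltas:
    - {"linear": [-4.4, -3.0, -1.3], "roll": 0, "jaw": 0}
    - {"linear": [-4.4, -3.0, -1.3], "roll": 0, "jaw": 0}
    - {"linear": [-4.4, -3.0, -1.3], "roll": 0, "jaw": 0}
    - {"linear": [0, 0, 0], "roll": 0, "jaw": 0}

```text
time_s: 1.6
tool_pos: [0.4514, 0.0591, 0.3578]
orientation: [0.072, 0.997, -0.0, -0.0]
wrist_force: [-0.3, 0.2, -0.2]
finger_gap: -0.0002
finger_force: 0.0
```

```bash
cat >> h.py <<'E'
def blues(im,lo=(95,110,50),hi=(130,255,255),amin=150):
    m=cv2.inRange(cv2.cvtColor(im,cv2.COLOR_RGB2HSV),lo,hi)
    return [(cv2.contourArea(c),cv2.minAreaRect(c)) for c in cv2.findContours(m,cv2.RETR_EXTERNAL,cv2.CHAIN_APPROX_NONE)[0] if cv2.contourArea(c)>amin]
E
python3 - <<'E'
from h import *
s=telemetry.read_state();im=snap('wrist','w1.png');print(s['tool_pos'],s['orientation'])
for a,r in blues(im):
    print(a,r)
    for z in(.209,.170):print(z,[onz('wrist',p,z,s)[:2].round(4).tolist() for p in cv2.boxPoints(r)],onz('wrist',r[0],z,s).round(4))
E
```

```text
[0.45143683 0.05913568 0.35776472] [ 7.16513006e-02  9.97429708e-01 -2.44654132e-04 -9.85712617e-05]
151.5 ((328.5, 320.0), (12.0, 19.0), 90.0)
0.209 [[0.5802, 0.0811], [0.5829, 0.0994], [0.5968, 0.0982], [0.5941, 0.0797]] [0.5884 0.0896 0.209 ]
0.17 [[0.6086, 0.0824], [0.6116, 0.1031], [0.6274, 0.1018], [0.6244, 0.0808]] [0.618 0.092 0.17 ]
225.5 ((114.0, 294.0), (16.0, 18.0), 90.0)
0.209 [[0.521, -0.1156], [0.5233, -0.0986], [0.5404, -0.1036], [0.538, -0.1209]] [ 0.5306 -0.1096  0.209 ]
0.17 [[0.5415, -0.1407], [0.5441, -0.1214], [0.5635, -0.1272], [0.5608, -0.1468]] [ 0.5524 -0.134   0.17  ]
497.5 ((202.0, 294.5), (29.0, 22.0), 90.0)
0.209 [[0.526, -0.0334], [0.5289, -0.013], [0.5601, -0.0194], [0.5571, -0.0405]] [ 0.5428 -0.0265  0.209 ]
0.17 [[0.5471, -0.0475], [0.5504, -0.0244], [0.5858, -0.0317], [0.5825, -0.0555]] [ 0.5662 -0.0397  0.17  ]
392.0 ((410.84564208984375, 237.2080841064453), (21.317668914794922, 26.647083282470703), 10.007979393005371)
0.209 [[0.5208, 0.1593], [0.4958, 0.1642], [0.502, 0.1826], [0.5273, 0.1782]] [0.5113 0.1711 0.209 ]
0.17 [[0.5413, 0.1711], [0.5129, 0.1767], [0.5199, 0.1976], [0.5486, 0.1925]] [0.5305 0.1845 0.17  ]
```

View pics/w1.png

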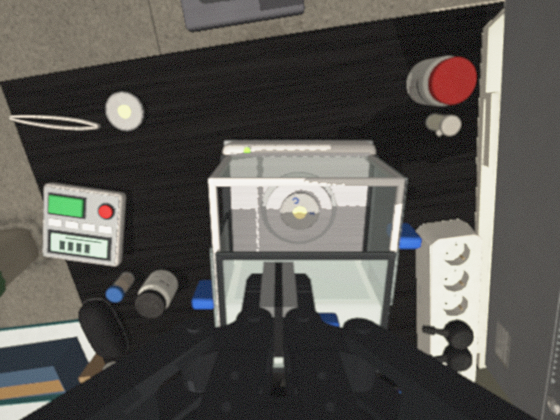

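The wrist view is upside down. The cover frame is open by about half the chamber and lies parallel to the tool axes. The side grip is at (202,295) and the fingertips are near (280,265).

>>> drive_tool:
  deltas:
    - {"linear": [-4.47, 0.65, 2.0], "roll": 0, "jaw": 0}
    - {"linear": [-4.47, 0.65, 2.0], "roll": 0, "jaw": 0}
    - {"linear": [-4.47, 0.65, 2.0], "roll": 0, "jaw": 0}
    - {"linear": [-4.47, 0.65, 2.0], "roll": 0, "jaw": 0}
    - {"linear": [0, 0, 3.0], "roll": 0, "jaw": 0}
    - {"linear": [0, 0, 3.0], "roll": 0, "jaw": 0}
    - {"linear": [0, 0, 1.5], "roll": 0, "jaw": 0}
    - {"linear": [0, 0, 0.5], "roll": 0, "jaw": 0}

```text
time_s: 2.65
tool_pos: [0.6289, 0.0634, 0.1976]
orientation: [0.068, 0.998, -0.0, -0.001]
wrist_force: [-0.2, -0.0, 0.2]
finger_gap: -0.0002
finger_force: 0.0
```

Run:
```python
from h import *
s=telemetry.read_state();print(s['tool_pos'],s['wrist_force'])
im=snap('scene','s2.png')[90:290,150:430];cv2.imwrite('pics/s2c.png',cv2.resize(im[:,:,::-1],(784,560),interpolation=cv2.INTER_CUBIC))
```

```text
[0.6289397  0.06341389 0.19764692] [-0.19620467 -0.02275391  0.20801416]
```

View pics/s2c.png

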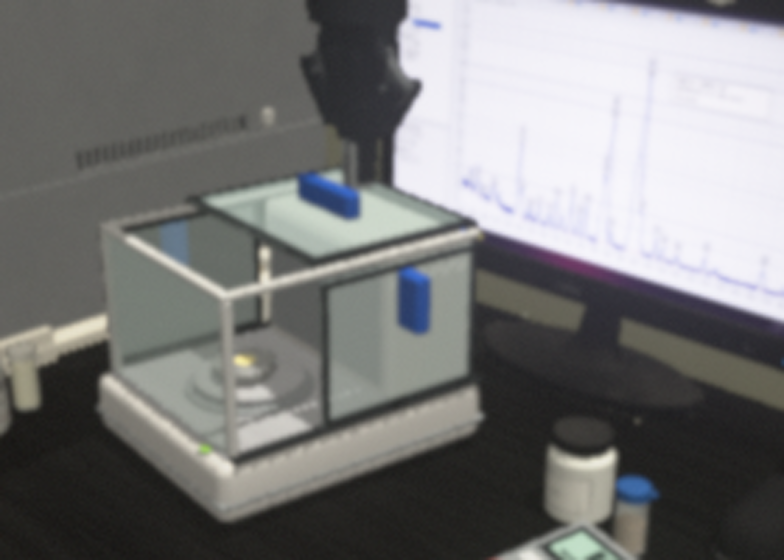

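The fingers stand just behind the cover's blue grip, which is at about (330,195) in the crop, clear of everything else.

>>> drive_tool:
  deltas:
    - {"linear": [1.0, 0, 0], "roll": 0, "jaw": 0}
    - {"linear": [1.0, 0, 0], "roll": 0, "jaw": 0}
    - {"linear": [1.0, 0, 0], "roll": 0, "jaw": 0}
    - {"linear": [1.0, 0, 0], "roll": 0, "jaw": 0}
    - {"linear": [1.0, 0, 0], "roll": 0, "jaw": 0}
    - {"linear": [1.0, 0, 0], "roll": 0, "jaw": 0}
    - {"linear": [1.0, 0, 0], "roll": 0, "jaw": 0}
    - {"linear": [0.8, 0, 0], "roll": 0, "jaw": 0}

```text
time_s: 3.7
tool_pos: [0.552, 0.0734, 0.1983]
orientation: [0.069, 0.998, -0.0, -0.0]
wrist_force: [2.4, 0.4, 1.7]
finger_gap: 0.0003
finger_force: 0.9
```

>>> drive_tool:
  deltas:
    - {"linear": [0.2, 0, 0], "roll": 0, "jaw": 0}
    - {"linear": [0.2, 0, 0], "roll": 0, "jaw": 0}
    - {"linear": [0, 0, 0], "roll": 0, "jaw": 0}

```text
time_s: 4.08
tool_pos: [0.5485, 0.0738, 0.1981]
orientation: [0.069, 0.998, -0.0, -0.0]
wrist_force: [0.9, -0.2, 0.3]
finger_gap: -0.0
finger_force: 0.4
```

>>> drive_tool:
  deltas:
    - {"linear": [0.15, 0, 0], "roll": 0, "jaw": 0}
    - {"linear": [0.15, 0, 0], "roll": 0, "jaw": 0}
    - {"linear": [0.1, 0, 0], "roll": 0, "jaw": 0}

```text
time_s: 4.45
tool_pos: [0.5446, 0.0743, 0.1981]
orientation: [0.069, 0.998, -0.0, -0.0]
wrist_force: [1.7, 0.1, -0.3]
finger_gap: 0.0002
finger_force: 0.8
```

>>> drive_tool:
  deltas:
    - {"linear": [0.1, 0, 0], "roll": 0, "jaw": 0}
    - {"linear": [0.1, 0, 0], "roll": 0, "jaw": 0}

```text
time_s: 4.7
tool_pos: [0.543, 0.0746, 0.1981]
orientation: [0.069, 0.998, -0.0, 0.0]
wrist_force: [3.7, -0.9, -2.6]
finger_gap: 0.0001
finger_force: 1.9
```

>>> drive_tool:
  deltas:
    - {"linear": [0.1, 0, 0], "roll": 0, "jaw": 0}
    - {"linear": [0, 0, 0], "roll": 0, "jaw": 0}

```text
time_s: 4.95
tool_pos: [0.543, 0.0746, 0.1982]
orientation: [0.069, 0.998, -0.0, 0.001]
wrist_force: [4.8, -1.0, -4.1]
finger_gap: 0.0001
finger_force: 2.8
```

>>> drive_tool:
  deltas:
    - {"linear": [0.1, 0, 0], "roll": 0, "jaw": 0}
    - {"linear": [0, 0, 0], "roll": 0, "jaw": 0}

```text
time_s: 5.2
tool_pos: [0.5429, 0.0746, 0.1982]
orientation: [0.069, 0.998, -0.0, 0.002]
wrist_force: [8.2, -1.2, -5.3]
finger_gap: 0.0
finger_force: 4.0
```

Force rises with no further motion, so the cover is shut. Next, the side door.

>>> drive_tool:
  deltas:
    - {"linear": [-1.5, 0, 0], "roll": 0, "jaw": 0}
    - {"linear": [0, 0, -3.0], "roll": 0, "jaw": 0}
    - {"linear": [0, 0, -3.0], "roll": 0, "jaw": 0}
    - {"linear": [-2.45, -4.03, 0], "roll": 0, "jaw": 0}
    - {"linear": [-2.45, -4.03, 0], "roll": 0, "jaw": 0}
    - {"linear": [-2.45, -4.03, 0], "roll": 0, "jaw": 0}
    - {"linear": [0, 0, 2.0], "roll": 0, "jaw": 0}
    - {"linear": [0, 0, 0], "roll": 0, "jaw": 0}

```text
time_s: 6.2
tool_pos: [0.6101, -0.0573, 0.2362]
orientation: [0.07, 0.998, 0.0, -0.003]
wrist_force: [0.0, 0.7, -0.1]
finger_gap: 0.0002
finger_force: 0.0
```

Run:
```python
from h import *
s=telemetry.read_state();print(s['tool_pos'],s['wrist_force'])
a=snap('scene','s3.png');b=snap('top','t3.png')
cv2.imwrite('pics/c3.png',np.hstack([cv2.resize(a[90:290,180:380,::-1],(400,400)),cv2.resize(b[90:260,150:320,::-1],(400,400))]))
```

```text
[ 0.61007767 -0.05729724  0.23622568] [ 0.04342545  0.74599556 -0.10265861]
```

View pics/c3.png

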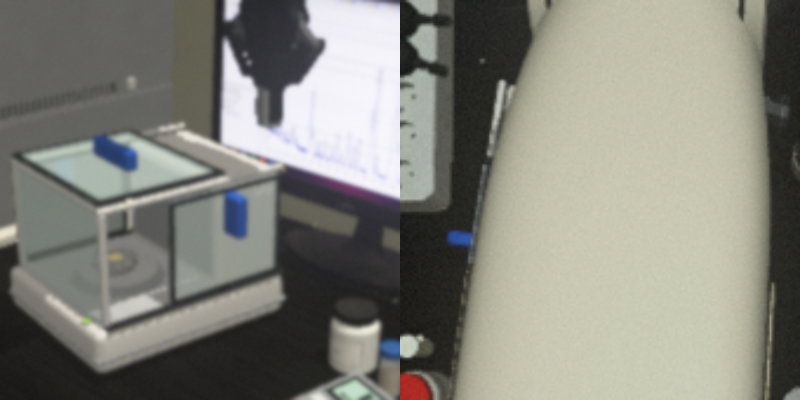

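The cover is shut. The fingertips hang above and behind the side grip, which is at (236,215) in the left crop.

>>> drive_tool:
  deltas:
    - {"linear": [0, 0, 2.5], "roll": 0, "jaw": 0}
    - {"linear": [0, 0, 2.5], "roll": 0, "jaw": 0}
    - {"linear": [0, 0, 2.0], "roll": 0, "jaw": 0}
    - {"linear": [0, 0, 1.2], "roll": 0, "jaw": 0}
    - {"linear": [0, 0, 0], "roll": 0, "jaw": 0}

```text
time_s: 6.92
tool_pos: [0.6114, -0.0564, 0.1562]
orientation: [0.069, 0.998, 0.0, -0.001]
wrist_force: [-0.2, -0.8, 1.3]
finger_gap: 0.0001
finger_force: 0.0
```

>>> drive_tool:
  deltas:
    - {"linear": [0.8, 0, 0], "roll": 0, "jaw": 0}
    - {"linear": [0.8, 0, 0], "roll": 0, "jaw": 0}
    - {"linear": [0.8, 0, 0], "roll": 0, "jaw": 0}

```text
time_s: 7.3
tool_pos: [0.5884, -0.0536, 0.1574]
orientation: [0.069, 0.998, 0.0, 0.001]
wrist_force: [0.9, 0.2, 1.3]
finger_gap: 0.0
finger_force: 0.9
```

>>> drive_tool:
  deltas:
    - {"linear": [0.9, 0, 0], "roll": 0, "jaw": 0}
    - {"linear": [0.9, 0, 0], "roll": 0, "jaw": 0}
    - {"linear": [0.9, 0, 0], "roll": 0, "jaw": 0}
    - {"linear": [0.9, 0, 0], "roll": 0, "jaw": 0}
    - {"linear": [0.9, 0, 0], "roll": 0, "jaw": 0}
    - {"linear": [0.7, 0, 0], "roll": 0, "jaw": 0}
    - {"linear": [0.3, 0, 0], "roll": 0, "jaw": 0}

```text
time_s: 8.18
tool_pos: [0.533, -0.046, 0.1563]
orientation: [0.069, 0.998, 0.0, -0.0]
wrist_force: [1.3, 0.3, 0.4]
finger_gap: 0.0005
finger_force: 0.8
```

>>> drive_tool:
  deltas:
    - {"linear": [0.15, 0, 0], "roll": 0, "jaw": 0}
    - {"linear": [0.15, 0, 0], "roll": 0, "jaw": 0}
    - {"linear": [0.1, 0, 0], "roll": 0, "jaw": 0}
    - {"linear": [0.1, 0, 0], "roll": 0, "jaw": 0}

```text
time_s: 8.68
tool_pos: [0.5287, -0.0454, 0.1562]
orientation: [0.069, 0.998, 0.0, -0.0]
wrist_force: [1.5, 1.0, 0.7]
finger_gap: 0.0001
finger_force: 0.8
```

>>> drive_tool:
  deltas:
    - {"linear": [0.1, 0, 0], "roll": 0, "jaw": 0}
    - {"linear": [0.1, 0, 0], "roll": 0, "jaw": 0}

```text
time_s: 8.93
tool_pos: [0.5266, -0.0451, 0.1562]
orientation: [0.069, 0.998, 0.0, -0.0]
wrist_force: [1.1, 0.7, 0.5]
finger_gap: 0.0
finger_force: 0.8
```

>>> drive_tool:
  deltas:
    - {"linear": [0.1, 0, 0], "roll": 0, "jaw": 0}
    - {"linear": [0.1, 0, 0], "roll": 0, "jaw": 0}
    - {"linear": [0.1, 0, 0], "roll": 0, "jaw": 0}

```text
time_s: 9.3
tool_pos: [0.5237, -0.0447, 0.1563]
orientation: [0.069, 0.998, 0.0, 0.0]
wrist_force: [4.4, 0.3, -0.8]
finger_gap: -0.0002
finger_force: 1.7
```

>>> drive_tool:
  deltas:
    - {"linear": [0.1, 0, 0], "roll": 0, "jaw": 0}
    - {"linear": [0.1, 0, 0], "roll": 0, "jaw": 0}

```text
time_s: 9.55
tool_pos: [0.5237, -0.0447, 0.1564]
orientation: [0.069, 0.998, -0.0, 0.002]
wrist_force: [8.7, -0.1, -5.4]
finger_gap: 0.0
finger_force: 4.3
```

The side door is at its stop too. Next I'll go to the terminal.

>>> drive_tool:
  deltas:
    - {"linear": [-1.5, 0, 0], "roll": 0, "jaw": 0}
    - {"linear": [0, -2.0, -2.0], "roll": 0, "jaw": 0}
    - {"linear": [0.7, -4.7, -1.0], "roll": 0, "jaw": 0}
    - {"linear": [0.7, -4.7, 0.5], "roll": 0, "jaw": 0}
    - {"linear": [0.7, -4.7, 1.5], "roll": 0, "jaw": 0}
    - {"linear": [0.7, -4.7, 1.5], "roll": 0, "jaw": 0}
    - {"linear": [0, 0, 0], "roll": 8.6, "jaw": 0}
    - {"linear": [0, 0, 0], "roll": 0, "jaw": 0}

```text
time_s: 10.55
tool_pos: [0.4788, -0.249, 0.1507]
orientation: [0.144, 0.99, 0.0, -0.001]
wrist_force: [-0.0, 0.5, 1.1]
finger_gap: 0.0002
finger_force: 0.0
```

Run:
```python
from h import *
s=telemetry.read_state();print(s['tool_pos'],s['orientation'],s['wrist_force'])
im=snap('wrist','w4.png')
for lo,hi,z in(((40,90,40),(85,255,255),.033),((0,130,60),(8,255,255),.03)):
  for a,r in blues(im,lo,hi):
    print(a,r,onz('wrist',r[0],z,s).round(4),[onz('wrist',p,z,s)[:2].round(4).tolist() for p in cv2.boxPoints(r)])
b=snap('scene','s4.png')
cv2.imwrite('pics/c4.png',np.hstack([cv2.resize(b[100:340,180:430,::-1],(400,384)),cv2.resize(im[:,:,::-1],(400,384))]))
```

```text
[ 0.4787528  -0.24898882  0.15065218] [ 1.43564203e-01  9.89640059e-01  2.96076242e-04 -1.33605401e-03] [-0.04188672  0.53224727  1.13005384]
196.0 ((44.747196197509766, 316.404541015625), (69.5358657836914, 25.33395004272461), 32.0053825378418) [ 0.5216 -0.4738  0.033 ] [[0.5057, -0.5008], [0.49, -0.4783], [0.5377, -0.4467], [0.5553, -0.4692]]
1971.0 ((279.7839050292969, 203.8056640625), (62.14756774902344, 33.57328414916992), 1.1457629203796387) [ 0.4805 -0.2477  0.033 ] [[0.4863, -0.2751], [0.4605, -0.2662], [0.4749, -0.2212], [0.5011, -0.2286]]
431.0 ((351.0000305175781, 204.50001525878906), (23.33452033996582, 23.33452033996582), 45.0) [ 0.4978 -0.1947  0.03  ] [[0.4941, -0.2071], [0.4847, -0.1918], [0.5014, -0.1823], [0.5113, -0.1977]]
```

View pics/c4.png

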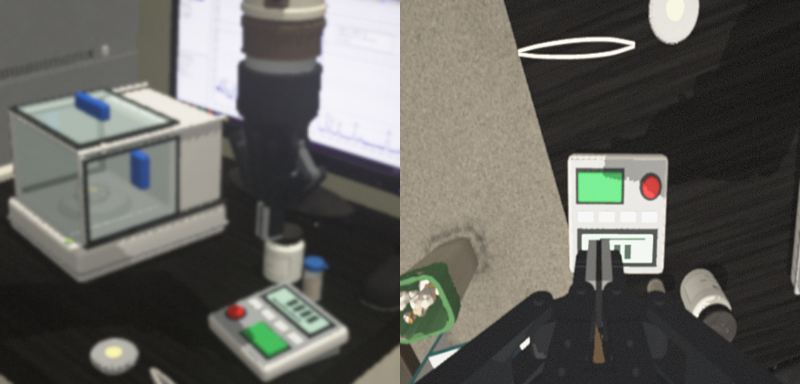

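Both glass parts are shut. The green key measures (0.481, −0.248), at pixel (280,204) in the wrist image, so it is almost under the TCP.

>>> drive_tool:
  deltas:
    - {"linear": [-0.2, 0.15, 3.5], "roll": 0, "jaw": 0}
    - {"linear": [0, 0, 3.5], "roll": 0, "jaw": 0}
    - {"linear": [0, 0, 2.4], "roll": 0, "jaw": 0}
    - {"linear": [0, 0, 1.5], "roll": 0, "jaw": 0}
    - {"linear": [0, 0, 0], "roll": 0, "jaw": 0}

```text
time_s: 11.28
tool_pos: [0.482, -0.247, 0.0416]
orientation: [0.143, 0.99, 0.0, -0.001]
wrist_force: [-0.7, 0.1, -0.2]
finger_gap: 0.0001
finger_force: 0.0
```

>>> drive_tool:
  deltas:
    - {"linear": [0, 0, 0.2], "roll": 0, "jaw": 0}
    - {"linear": [0, 0, 0.2], "roll": 0, "jaw": 0}
    - {"linear": [0, 0, 0.1], "roll": 0, "jaw": 0}
    - {"linear": [0, 0, 0], "roll": 0, "jaw": 0}

```text
time_s: 11.78
tool_pos: [0.4826, -0.2479, 0.0376]
orientation: [0.144, 0.99, -0.0, 0.0]
wrist_force: [0.2, -0.6, -0.3]
finger_gap: 0.0001
finger_force: 0.0
```

>>> drive_tool:
  deltas:
    - {"linear": [0, 0, 0.15], "roll": 0, "jaw": 0}
    - {"linear": [0, 0, 0.15], "roll": 0, "jaw": 0}
    - {"linear": [0, 0, 0.1], "roll": 0, "jaw": 0}
    - {"linear": [0, 0, 0], "roll": 0, "jaw": 0}

```text
time_s: 12.28
tool_pos: [0.4827, -0.2479, 0.0334]
orientation: [0.144, 0.99, -0.0, 0.0]
wrist_force: [-0.8, 0.8, 1.0]
finger_gap: 0.0002
finger_force: 0.8
```

>>> drive_tool:
  deltas:
    - {"linear": [0, 0, 0.1], "roll": 0, "jaw": 0}
    - {"linear": [0, 0, 0.1], "roll": 0, "jaw": 0}
    - {"linear": [0, 0, 0], "roll": 0, "jaw": 0}

```text
time_s: 12.65
tool_pos: [0.4828, -0.248, 0.0315]
orientation: [0.144, 0.99, -0.0, 0.0]
wrist_force: [-1.2, -0.1, 2.9]
finger_gap: -0.0001
finger_force: 1.4
```

>>> drive_tool:
  deltas:
    - {"linear": [0, 0, 0.1], "roll": 0, "jaw": 0}
    - {"linear": [0, 0, 0.1], "roll": 0, "jaw": 0}
    - {"linear": [0, 0, 0], "roll": 0, "jaw": 0}

```text
time_s: 13.02
tool_pos: [0.4831, -0.248, 0.03]
orientation: [0.144, 0.99, -0.0, 0.001]
wrist_force: [-0.3, 0.4, 6.4]
finger_gap: 0.0001
finger_force: 3.2
```

>>> drive_tool:
  deltas:
    - {"linear": [0, 0, 0.1], "roll": 0, "jaw": 0}
    - {"linear": [0, 0, 0], "roll": 0, "jaw": 0}

```text
time_s: 13.28
tool_pos: [0.4831, -0.2481, 0.0298]
orientation: [0.144, 0.99, -0.0, 0.001]
wrist_force: [-1.5, 1.2, 10.7]
finger_gap: 0.0004
finger_force: 5.8
```

The key has bottomed: force is 10.7 N with no more travel. I'll let it go.

>>> drive_tool:
  deltas:
    - {"linear": [0, 0, 0], "roll": 0, "jaw": 0}
    - {"linear": [0, 0, -0.5], "roll": 0, "jaw": 0}
    - {"linear": [0, 0, -1.5], "roll": 0, "jaw": 0}
    - {"linear": [0, 0, -4.0], "roll": 0, "jaw": 0}
    - {"linear": [0, 0, -5.0], "roll": 0, "jaw": 0}
    - {"linear": [4.0, 0, -3.0], "roll": 0, "jaw": 0}
    - {"linear": [4.0, 0, -3.0], "roll": 0, "jaw": 0}
    - {"linear": [0, 0, 0], "roll": 0, "jaw": 0}

```text
time_s: 14.28
tool_pos: [0.4047, -0.2249, 0.2011]
orientation: [0.144, 0.99, -0.001, 0.002]
wrist_force: [1.9, 0.0, -0.8]
finger_gap: -0.0003
finger_force: 0.0
```

Run:
```python
from h import *
s=telemetry.read_state();print(s['tool_pos'],s['wrist_force'])
b=snap('scene','s5.png')
cv2.imwrite('pics/c5.png',cv2.resize(b[120:350,160:430,::-1],(702,598)))
```

```text
[ 0.40471406 -0.22490536  0.20110244] [ 1.93458353  0.04116953 -0.75648609]
```

View pics/c5.png

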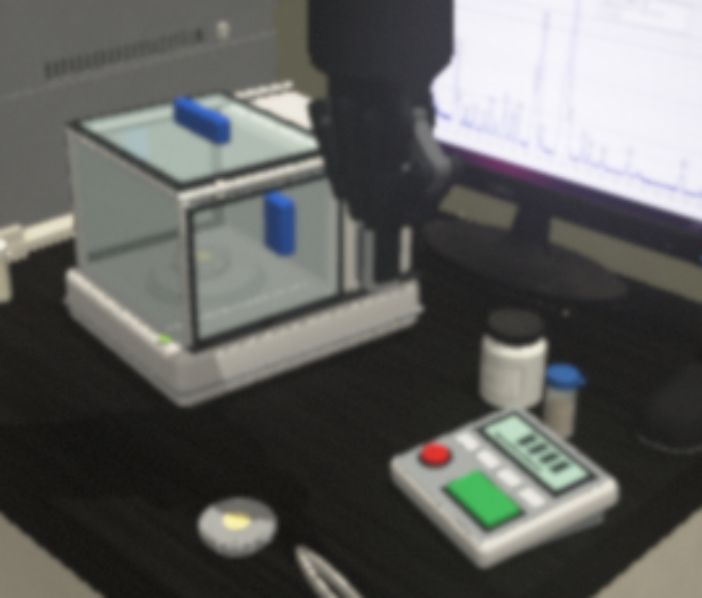

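The door and cover are both shut. The key at (482,498) is back up, and everything stands where it was.

```bash
python3 -c "
from bench import job
print(job.hand_in())"
```

```text
the job is handed in; nothing more can be done
None
```

I shut the top cover and the right-hand door to their stops, then pressed the green key to its bottom and released it. The job was handed in with about 14 s on the clock; the hand-in returned no verdict.

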